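# Fetch a dropped nut out of a deep casting pocket with spring tongs

## Task

A hexagon nut has fallen into one of the two deep pockets of the casting, too deep for fingers. Take the spring tongs from their holder, squeeze them shut on the nut, lift it out and lower it into the low steel tray (do not touch the nut with the gripper, and do not let it drop from a height), then stand the tongs back in their holder, down on its floor. Leave the bolt standing in the other pocket and the oil can where it is.

Things in the scene. Friction and masses are not known exactly. Their poses are not given: they have to be found in the camera images.
- tongs: Parallel-action spring tongs, loose, 0.35 kg, 190 mm tall, in the holder. Origin midway between the lower ends of the jaws; z up to the head, x the line along which the jaws close. Two upright legs, 52 mm over their outsides at rest, 14 mm wide (y), joined by a head at z 167-189 mm (the top). Jaws at z 0-24 mm: shallow upright Vs, 23 mm wide (y), 40 mm clear between them at rest.
- tongs_grip (a point): Point midway between the centres of the tongs' two black rubber grip pads, 150 mm above the jaw tips; axes as the tongs. The pads face outward along +x and -x, 58 mm over both at rest (34 mm shut), 24 mm wide (y), 44 mm tall. Squeezing them moves both legs inward, equally and parallel, jaws by as much as pads; springs push back with 5 N open to 9 N shut and reopen the jaws.
- leg_l (a joint): How far each tongs leg has moved inward, m: 0 open, 0.012 shut; both legs move alike, so the clear gap between the jaws is 40 mm minus twice this. Shut on the nut it reads about 0.008 to 0.011.
- holder: Fixed sheet-steel holder for the tongs: an upright rectangular sleeve, open at the top, on a 100 x 70 mm foot plate. Origin at the centre of its underside, z up. Inside 66 mm (x) by 34 mm (y), inner floor at z = 6 mm, rim at z = 76 mm, walls 3 mm. The tongs stand in it on their jaw tips, their x along its x (either way round fits).
- casting: Fixed grey casting with feet, 172 mm long (x) over the feet, 136 x 72 mm body, 100 mm high. Origin at the centre of its underside, z up. Two square pockets open at the top, 56 x 56 mm inside, centred at x = -32 and +32 mm, y = 0; pocket floor at z = 10 mm, rim at z = 100 mm, all walls 8 mm.
- nut: Dark steel hexagon nut lying flat on the floor of one of the two pockets (either one), 24 mm across the flats, 27 mm across the corners, 19 mm high, about 0.04 kg. Origin at the centre of its underside, z up along its hole.
- bolt: Rusty bolt standing on its hexagon head in the other pocket, 65 mm tall, head 24 x 27 mm, 0.16 kg, loose. Origin at the centre of its underside. To be left standing there.
- tray: Fixed low steel tray, open at the top, 100 mm (x) x 80 mm (y) outside, rim 22 mm high, walls and floor 3 mm. Origin at the centre of its underside.
- oil_can: Green oil can with a long bent spout standing behind the work, about 68 x 85 mm, 176 mm tall, loose. Origin at the centre of its underside. To be left alone.
There are look-alikes about, which are no part of the job. Of the things like the bolt, leave any that is blue; of the rest the smaller one is meant.

How it is judged:
By the outcome, as a careful person would: the job done as asked, in the order asked, and still so for the second after the job is handed in, with the robot touching nothing.
It also fails if it takes over 56 s, if anything falls off the work surface, if the arm or the gripper's body presses on something with over 40 N, if the wrist force passes 120 N, or if a joint passes its speed limit or range.

## Robot

A 6-joint arm with a two-finger parallel gripper is mounted at the origin on a cart in front of the work surface, level with it; the furniture and walls round the work are solid. World frame = base frame: x ahead of the robot, y to its left, z up, the work surface at z = 0. Lengths are in mm, angles in rad, forces in N, time in s.
With the tool pointing down it reaches from about 400 to 825 mm from the base axis. Payload 7 kg.
Tool frame: the origin (TCP) lies at the very end of the fingers, on their centre line; the grasp point (between the pads) lies 19 mm behind it; z points along the fingers, y is the direction in which the jaws open and shut (so a half turn about z gives the same grasp; the last joint's range is limited). The gripper opens to 88 mm and grips with 3 to 60 N. Pads are 19 mm wide; open, the fingers measure 130 mm over their backs; the gripper's body (78 mm by 193 mm) begins 47 mm behind the grasp point.
Start: joints at [1.592, 0.359, 0.012, 0, -1.224, -0.288], TCP at [177.971, 651.093, 226.561] pointing down, gripper open.
Joint ranges: [-3.07, 3.07], [-1.43, 2.12], [-1.02, 1.25], [-3.03, 1.67], [-3.05, -0], [-3.03, 3.03]. Speed limits (rad/s): [2.39, 2.39, 3.01, 3.14, 3.14, 3.14].

## Interface

Orientations are given as a unit quaternion [x, y, z, w].
In Python, from plant import bot gives the robot as it stands. Calls block until the motion is done:
- bot.move_ptp(position, orientation): joint-space move of the TCP to a pose.
- bot.line_to(position, velocity=150, ori=None): straight line of the TCP; ori=None keeps the orientation; velocity is the mean speed in mm/s.
- bot.move_joints(angles): joint-space move.
- bot.move_gripper(opening, force=None): finger opening in mm; force is the grip in N (None keeps the last); returns when the fingers have stopped.
- bot.pause(seconds).
- bot.solve_ik(position, orientation): joint angles nearest the present ones, or None.
- bot.read_state(): the state.
- bot.camera(name): name is "scene" or "top"; returns the picture (400x640x3 uint8, red, green, blue); there is no depth.
- bot.get_calibration(name): a dict with "fx", "fy", "cx", "cy" (pixels), "view" (4x4, takes a point from world to camera coordinates). Camera axes: x right, y up, looking along -z (the intrinsics and any distortion apply to the point x, -y, -z); pixel columns grow to the right and rows downward; lengths in mm; the calibration is good to about 2 mm. A picture is of the moment at which its call begins. get_calibration takes no time and is no camera call.
A pose or a line that the arm cannot do raises bot.Unreachable and nothing moves.
- bot.close_job(): hands the job in, once; it reports no verdict.
The state is a dict: "t": time; "joint_pos": joint angles; "qvel": joint speeds; "tau": joint torques, N m; "tcp_pos": TCP position; "eef_rot": TCP orientation; "contact_force": force on the tool from outside, world axes, zero at the start; "moment": the same for the moment, N m; "width": finger opening in mm.
Only numpy, scipy, OpenCV 4.12 (cv2) and the standard library are available. Lean on these libraries where they do the work, as an engineer would, in place of code of your own. Each camera call takes 0.05 s, during which the arm holds its last target. There are 200 camera calls.

## Working session

There is one attempt and no reset: what is moved stays moved. The work goes in short steps, each a Python script; the robot and the scene stay as the last script left them, time stands still between calls to the robot, and variables do not carry over. Pictures are saved under pics/ and viewed, about 8 in all and at most 12, crops included, and the job is handed in when it is done.

```bash
ls; mkdir -p pics; python3 - <<'E'
from plant import bot
import cv2, numpy as np
for n in("scene","top"):
    im=bot.camera(n); cv2.imwrite(f"pics/{n}0.png",im[:,:,::-1])
    c=bot.get_calibration(n); print(n,{k:np.round(v,4).tolist() if not isinstance(v,str) else v for k,v in c.items()})
s=bot.read_state();print(s)
E
```

```text
pics
scene {'fx': 409.4695, 'fy': 409.4695, 'cx': 319.9049, 'cy': 200.6437, 'view': [[-0.8178, -0.5754, 0.0115, 407.2033], [0.3391, -0.4657, 0.8174, -310.671], [-0.465, 0.6723, 0.576, -700.0287], [0.0, 0.0, 0.0, 1.0]]}
top {'fx': 468.5545, 'fy': 468.5545, 'cx': 309.0769, 'cy': 200.016, 'view': [[-0.0264, -0.9997, 0.0014, -9.632], [0.9975, -0.0262, 0.0662, -573.5982], [-0.0662, 0.0031, 0.9978, -1058.3594], [0.0, 0.0, 0.0, 1.0]]}
{'t': 0.1, 'joint_pos': array([ 1.59207603e+00,  3.59350735e-01,  1.11603537e-02, -3.37156239e-04,
       -1.22410317e+00, -2.88084283e-01]), 'qvel': array([-0.00043728, -0.00262431,  0.00018492,  0.00146711,  0.00048684,
        0.00084415]), 'tau': array([-2.10880103e-04, -5.84163308e+01,  2.93751973e+01,  7.01558277e+00,
        1.02112195e-02, -4.75372633e-05]), 'tcp_pos': array([177.87500811, 650.68681176, 225.6925774 ]), 'eef_rot': array([ 9.91107176e-01, -1.33063817e-01, -4.12767842e-05,  7.64095652e-04]), 'contact_force': array([ 0.68518913, -0.25835187,  1.07211174]), 'moment': array([0.04245066, 0.0192382 , 0.00953383]), 'width': 87.22992398355825}
```

View pics/scene0.png

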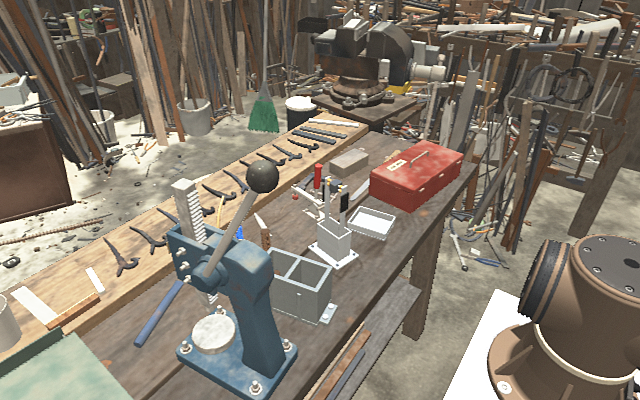

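View pics/top0.png

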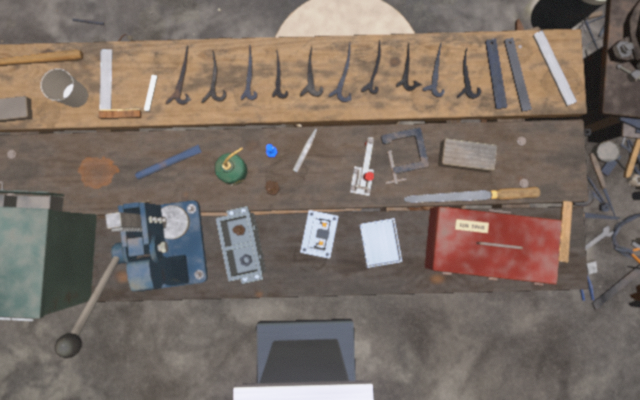

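```bash
cat > h.py <<'E'
import numpy as np, cv2
from plant import bot
def ray(n,u,v):
    c=bot.get_calibration(n); V=np.array(c["view"]); R=V[:3,:3]; o=-R.T@V[:3,3]
    d=R.T@np.array([(u-c["cx"])/c["fx"],-(v-c["cy"])/c["fy"],-1.]); return o,d
def onz(n,u,v,z):
    o,d=ray(n,u,v); return o+d*(z-o[2])/d[2]
def proj(n,p):
    c=bot.get_calibration(n); V=np.array(c["view"]); q=V[:3,:3]@np.array(p)+V[:3,3]
    return np.array([c["cx"]+c["fx"]*q[0]/-q[2], c["cy"]-c["fy"]*q[1]/-q[2]])
def tri(a,b):
    o1,d1=ray("top",*a);o2,d2=ray("scene",*b)
    t=np.linalg.lstsq(np.c_[d1,-d2],o2-o1,rcond=None)[0]
    p,q=o1+d1*t[0],o2+d2*t[1]; return (p+q)/2,np.linalg.norm(p-q)
def crop(n,im,u0,v0,u1,v1,s,name):
    cv2.imwrite(f"pics/{name}.png",cv2.resize(im[v0:v1,u0:u1,::-1],None,fx=s,fy=s,interpolation=cv2.INTER_CUBIC))
E
python3 - <<'E'
from h import *
t=cv2.imread("pics/top0.png")[:,:,::-1]; s=cv2.imread("pics/scene0.png")[:,:,::-1]
a=cv2.resize(t[195:295,205:410],None,fx=3.9,fy=3.9,interpolation=cv2.INTER_CUBIC)
cv2.imwrite("pics/a.png",a[:,:,::-1])
crop("s",s,230,160,400,330,3.5,"b")
print("knob",tri((68,345),(262,178)))
print("rack",tri((113,220),(183,184)))
for nm,uv,z in (("cast",(238,245),100),("holder",(320,234),0),("tray",(380,242),20),("toolboxnear",(430,282),0),("clamp",(365,165),50)): print(nm,onz("top",*uv,z))
E
```

```text
knob (array([354.26958467, 312.47802008, 438.40259794]), np.float64(0.8364629503337988))
rack (array([527.00335389, 286.48384719, 352.16293015]), np.float64(1.5806379400969504))
cast [476.52765553 128.11412769 100.        ]
holder [494.44576108 -48.13051187   0.        ]
tray [ 472.74586533 -184.13986764   20.        ]
toolboxnear [ 376.98830204 -299.49849333    0.        ]
clamp [ 646.53490718 -152.19694121   50.        ]
```

View pics/a.png

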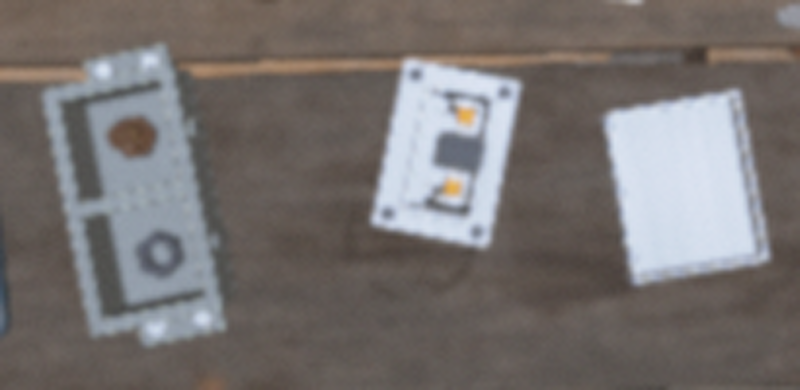

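View pics/b.png

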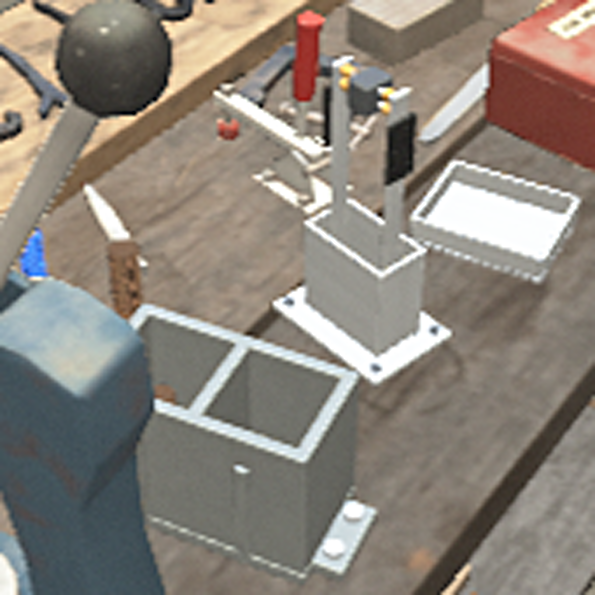

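```bash
python3 - <<'E'
from h import *
np.set_printoptions(precision=1,suppress=True)
A=lambda u,v:((u+.5)/3.9-.5+205,(v+.5)/3.9-.5+195)
B=lambda u,v:((u+.5)/3.5-.5+230,(v+.5)/3.5-.5+160)
def quad(nm,n,f,pts,z):
    P=np.array([onz(n,*f(*p),z)[:2] for p in pts]); e=np.roll(P,-1,0)-P
    print(nm,n,"c",P.mean(0),"len",np.linalg.norm(e,axis=1),"ang",np.degrees(np.arctan2(e[:,1],e[:,0])))
quad("plate","top",A,[(405,58),(522,78),(490,248),(370,225)],3)
quad("plate","scene",B,[(273,298),(376,382),(452,334)],3)
quad("tray","top",A,[(603,112),(740,90),(770,262),(634,286)],22)
quad("tray","scene",B,[(412,218),(458,162),(580,200),(542,268)],22)
quad("castrim","top",A,[(43,92),(172,68),(222,325),(92,336)],100)
quad("pocket","top",A,[(85,215),(190,200),(207,292),(104,315)],100)
quad("pocket","scene",B,[(343,378),(297,447),(203,415),(248,350)],100)
P=[onz("scene",*B(*p),100)[:2] for p in [(147,308),(358,376),(305,460)]]
print("rim scene",P, "centre",(P[0]+P[2])/2)
quad("sleeve","scene",B,[(305,222),(380,275),(425,247),(352,203)],76)
print("nut",onz("top",*A(160,254),29),"bolt",onz("top",*A(132,136),40))
print("pins",onz("top",*A(467,117),185),onz("top",*A(453,188),185),"head",onz("top",*A(458,153),195))
# masks
t=cv2.imread("pics/top0.png"); h=cv2.cvtColor(t,cv2.COLOR_BGR2HSV)
m=((h[...,2]>150)&(h[...,1]<60)).astype(np.uint8); m[:195]=0;m[300:]=0;m[:,:215]=0;m[:,410:]=0
cs,_=cv2.findContours(m,cv2.RETR_EXTERNAL,cv2.CHAIN_APPROX_NONE)
for c in cs:
    if cv2.contourArea(c)>200: print(cv2.minAreaRect(c), onz("top",*cv2.minAreaRect(c)[0],12))
q=bot.read_state()["eef_rot"]
for z in(350,450,550):
  for xy in((178,651),(135,500)):
    j=bot.solve_ik([*xy,z],q); print(z,xy,j)
E
```

```text
plate top c [495.4 -46.2] len [ 70.9 102.8  72.5 101.4] ang [-101.2  167.6   77.7  -13.3]
plate scene c [482.7 -35.8] len [104.4  68.9 124.3] ang [ 165.4 -103.8   19.1]
tray top c [ 471.3 -185.4] len [ 81.5 101.6  80.6 102.7] ang [ -82.4 -172.3   98.4    8.2]
tray scene c [ 468.3 -183.9] len [ 78.6  96.4  85.5 101.2] ang [ -84.1 -173.1   99.1    3. ]
castrim top c [472.1 127.1] len [ 71.2 141.5  70.3 134.4] ang [ -80.9 -170.    93.3   10.6]
pocket top c [444.6 119.8] len [57.3 50.4 56.8 54.8] ang [ -83.4 -170.6  101.     9.9]
pocket scene c [442.3 121.1] len [55.9 54.4 54.2 56.6] ang [  99.2   11.3  -78.6 -167. ]
rim scene [array([542.9, 106.7]), array([413.9,  81.6]), array([402.3, 147.6])] centre [472.6 127.1]
sleeve scene c [493.6 -47. ] len [70.  40.5 64.  37.1] ang [ 167.  -101.8   -9.7   68.9]
nut [441.1 122.1  29. ] bolt [509.6 135.5  40. ]
pins [513.6 -52.6 185. ] [478.6 -44.6 185. ] head [495.9 -47.3 195. ]
((380.49078369140625, 242.44815063476562), (45.002403259277344, 35.75581359863281), 79.87532806396484) [ 471.5 -186.4   12. ]
((318.63458251953125, 233.326904296875), (31.57469367980957, 44.71446990966797), 11.309932708740234) [496.2 -44.7  12. ]
((238.1538543701172, 245.7692413330078), (73.73966217041016, 32.947513580322266), 78.69007110595703) [472.5 141.   12. ]
350 (178, 651) [ 1.6  0.3  0.2 -0.  -1.5 -0.3]
350 (135, 500) [ 1.7  0.  -0.1 -0.  -1.4 -0.4]
450 (178, 651) [ 1.6  0.3  0.4 -0.  -1.7 -0.3]
450 (135, 500) [ 1.7  0.   0.1 -0.  -1.6 -0.4]
550 (178, 651) [ 1.6  0.4  0.7 -0.  -1.9 -0.3]
550 (135, 500) [ 1.7  0.1  0.3 -0.  -1.9 -0.4]
```

```bash
cat >> h.py <<'E'
from scipy.spatial.transform import Rotation as Rot
def Q(deg):
    a=np.radians(deg); y=np.array([np.cos(a),np.sin(a),0]); z=np.array([0,0,-1.])
    return Rot.from_matrix(np.c_[np.cross(y,z),y,z]).as_quat()
def st(m=""):
    s=bot.read_state(); print(m,"t%.2f"%s["t"],"tcp",np.round(s["tcp_pos"],1),"F",np.round(s["contact_force"],1),"w%.1f"%s["width"],"q",np.round(s["joint_pos"],2)); return s
E
python3 - <<'E'
from h import *
s=st()
bot.line_to([178,651,540],velocity=350); st("up")
H=[496,-47]; q=Q(167)
print(bot.solve_ik([*H,540],q))
bot.move_ptp([*H,540],q); st("over")
bot.line_to([*H,225],velocity=300); s=st("above")
for n in("scene","top"): cv2.imwrite(f"pics/{n}1.png",bot.camera(n)[:,:,::-1])
a=cv2.imread("pics/scene1.png")[100:300,220:420]; b=cv2.imread("pics/top1.png")[150:350,200:400]
cv2.imwrite("pics/c.png",cv2.resize(np.hstack([a,b]),None,fx=2,fy=2,interpolation=cv2.INTER_CUBIC))
E
```

```text
t0.10 tcp [177.9 650.7 225.7] F [ 0.7 -0.3  1.1] w87.2 q [ 1.59  0.36  0.01 -0.   -1.22 -0.29]
up t1.14 tcp [177.7 651.  538.5] F [-0.2  0.8 -0.7] w87.6 q [ 1.59  0.36  0.7  -0.   -1.91 -0.29]
[ 0.30069835  0.0189946   0.27579738  0.         -1.82759911 -0.52759115]
over t3.85 tcp [496.3 -46.4 539.8] F [0.3 0.8 0.2] w87.4 q [ 0.3   0.02  0.28 -0.   -1.83 -0.53]
above t5.05 tcp [496.9 -46.8 226.3] F [-0.3  0.2  0.6] w87.5 q [ 0.3   0.07 -0.37  0.   -1.14 -0.53]
```

View pics/c.png

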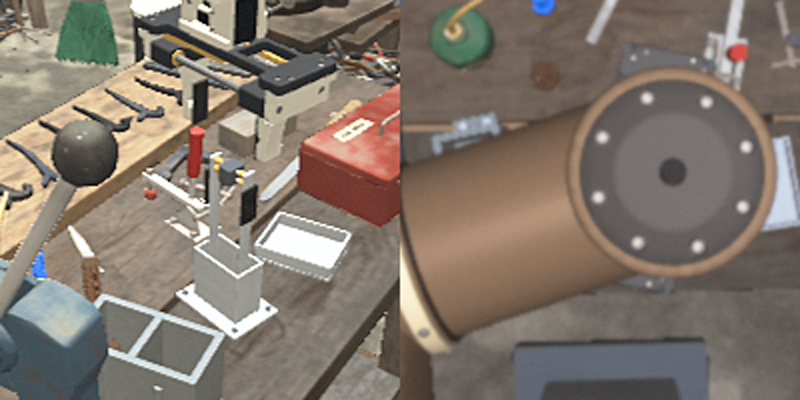

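The picture shows the open fingers at crop px (197,110) and (268,135). They straddle the tongs head at (230,168) along its x, so I'm going down.

```bash
python3 - <<'E'
from h import *
H=[496,-47]
bot.line_to([*H,138],velocity=100); st("down")
bot.move_gripper(50,force=25); st("grip")
bot.pause(.2); bot.line_to([*H,170],velocity=80); bot.pause(.2); st("lift")
bot.line_to([*H,275],velocity=200); bot.pause(.3); st("up")
for n in("scene","top"): cv2.imwrite(f"pics/{n}2.png",bot.camera(n)[:,:,::-1])
for z in (131,0):
  for n in ("scene","top"): print(z,n,proj(n,[496,-47,275-131+z]))
cv2.imwrite("pics/d.png",cv2.resize(cv2.imread("pics/scene2.png")[120:300,250:400],None,fx=4,fy=4,interpolation=cv2.INTER_CUBIC)[:600])
E
```

```text
down t6.17 tcp [496.4 -46.9 138.6] F [-0.2  0.4  0. ] w87.2 q [ 0.3   0.15 -0.49  0.   -0.93 -0.53]
grip t6.99 tcp [496.2 -46.9 138.1] F [ 0.6 -0.5  1.1] w50.2 q [ 0.3   0.15 -0.49  0.   -0.93 -0.53]
lift t7.94 tcp [495.5 -47.1 169.4] F [-0.3 -1.1 -2.9] w50.2 q [ 0.3   0.11 -0.45 -0.   -1.   -0.53]
up t8.92 tcp [495.6 -47.1 274.1] F [-0.4  0.4 -2.2] w50.0 q [ 0.3   0.03 -0.29 -0.   -1.25 -0.53]
131 scene [336.08935675 147.56223893]
131 top [323.21339777 234.09165651]
0 scene [334.00115935 201.97914329]
0 top [321.17417478 233.68151645]
```

View pics/d.png

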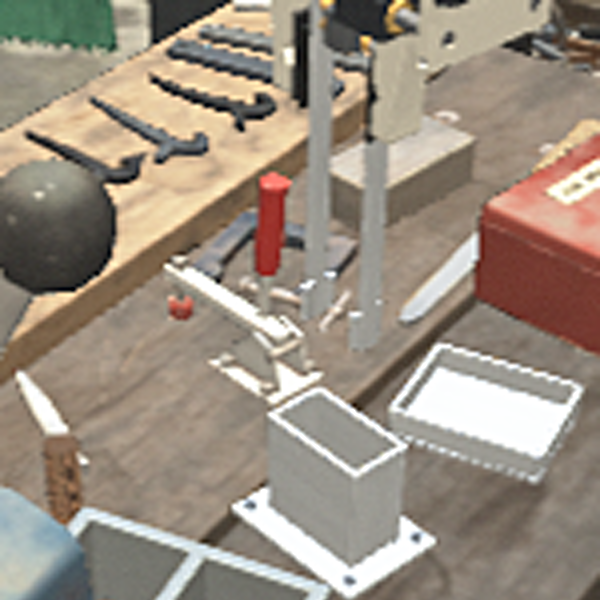

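The tongs are held and hang straight: the jaw tips project at about px (335,203), against (334,202) predicted. Before moving over the casting I'll check arm clearance from the press lever knob, which stands at (354,312,438).

```bash
python3 - <<'E'
from h import *
from scipy.optimize import least_squares
print("casting ik",np.round(bot.solve_ik([441,121,143],Q(190)),3))
D=[]
for x in(450,550,650,720):
  for z in(150,300,450):
    for a in(-.4,-.2,0,.2,.4):
      zt=np.array([np.sin(a),0,-np.cos(a)]); y=np.array([0,1.,0]); y=-y
      q=Rot.from_matrix(np.c_[np.cross(y,zt),y,zt]).as_quat()
      j=bot.solve_ik([x,-192,z],q)
      if j is not None: D.append((x,z,a,*j))
D=np.array(D); print(len(D),"j1",D[:,3].min(),D[:,3].max(),"j4",D[:,6].min(),D[:,6].max(),D[0])
x,z,a,j1,j2,j3=D[:,:6].T
def wr(p):
    f=j3-j2+p[3]; return p[5]+p[0]*np.sin(j2)+p[1]*np.cos(f), p[4]+p[0]*np.cos(j2)+p[1]*np.sin(f)
def res(p):
    r,h=wr(p); return np.r_[r+p[2]*np.sin(a)+p[6]*np.cos(a)-x,h-p[2]*np.cos(a)+p[6]*np.sin(a)-z]
s=least_squares(res,[400,400,300,0,200,0,0]); print("L1 L2 D c h r0 e",np.round(s.x,2),"rms",np.sqrt(np.mean(s.fun**2)))
E
```

```text
casting ik [ 0.701  0.073 -0.569  0.    -0.928 -0.526]
59 j1 -0.0006605022019035012 2.372307100321331 j4 -0.00057129522767152 0.7352490721024214 [ 4.50000000e+02  1.50000000e+02 -4.00000000e-01 -3.34871980e-04
  3.65653718e-01 -2.36130655e-01  1.33105940e-04 -1.36901194e+00
  1.57107809e+00]
L1 L2 D c h r0 e [ 2.8427e+02  3.5055e+02  2.6514e+02 -4.2000e-01  4.8062e+02  2.6948e+02
 -4.2300e+00] rms 58.88048940411372
```

View pics/scene2.png

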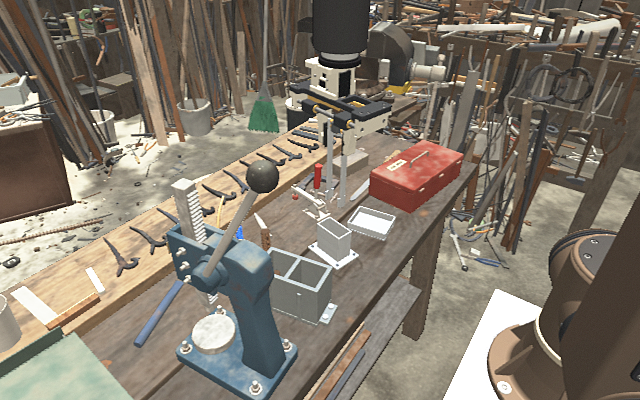

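```bash
python3 - <<'E'
from h import *
from scipy.optimize import least_squares
D=[]
for x in(450,550,650,720):
  for z in(150,300,450):
    for a in(-.4,-.2,0,.2,.4):
      zt=np.array([np.sin(a),0,-np.cos(a)]); y=np.array([0,-1.,0])
      j=bot.solve_ik([x,-192,z],Rot.from_matrix(np.c_[np.cross(y,zt),y,zt]).as_quat())
      if j is not None and abs(j[0])<.01 and abs(j[3])<.01: D.append((x,z,a,*j))
D=np.array(D); x,z,a,j1,j2,j3=D[:,:6].T
def wr(p,j2=j2,j3=j3):
    f=j3-j2+p[3]; return p[5]+p[0]*np.sin(j2)+p[1]*np.cos(f), p[4]+p[0]*np.cos(j2)+p[1]*np.sin(f)
def res(p):
    r,h=wr(p); return np.r_[r+p[2]*np.sin(a)-x,h-p[2]*np.cos(a)-z]
s=least_squares(res,[400,400,300,0,200,0]); p=s.x; print("L1 L2 D c h r0",np.round(p,2),"rms",np.sqrt(np.mean(s.fun**2)))
def where(P,q):
    j=bot.solve_ik(P,q); r,h=wr(p,j[1],j[2]); c,sn=np.cos(j[0]),np.sin(j[0])
    print(P,"wrist r,z",round(r),round(h),"xy",round(r*c),round(r*sn),"elbow r,z",round(p[5]+p[0]*np.sin(j[1])),round(p[4]+p[0]*np.cos(j[1])))
where([441,121,143],Q(190)); where([441,121,275],Q(190)); where([441,121,330],Q(190))
E
```

```text
L1 L2 D c h r0 [ 6.0164e+02  4.6364e+02  3.7799e+02 -0.0000e+00  1.9874e+02 -1.2000e-01] rms 0.02064154047004871
[441, 121, 143] wrist r,z 415 521 xy 317 268 elbow r,z 44 799
[441, 121, 275] wrist r,z 415 653 xy 317 268 elbow r,z -25 800
[441, 121, 330] wrist r,z 415 708 xy 317 268 elbow r,z -40 799
```

```bash
python3 - <<'E'
from h import *
N=[441.5,121.7]
bot.move_ptp([*N,285],Q(190.3)); st("over")
bot.move_gripper(52,force=25)
bot.line_to([*N,237],velocity=120); bot.pause(.2); st("tips 105")
im=bot.camera("scene"); cv2.imwrite("pics/scene3.png",im[:,:,::-1])
crop("s",im,220,140,370,290,4,"e")
for d in(-23,23):
  a=np.radians(10.3); print((proj("scene",[N[0]+d*np.cos(a),N[1]+d*np.sin(a),105])-[220,140])*4)
E
```

```text
over t9.76 tcp [441.3 122.2 285.1] F [ 0.8 -0.7 -3.2] w50.4 q [ 0.7  -0.05 -0.34  0.   -1.27 -0.52]
tips 105 t10.79 tcp [442.  121.9 237.9] F [ 0.1 -0.7 -3.6] w52.4 q [ 0.7  -0.02 -0.43  0.   -1.16 -0.52]
[395.70955538 540.88613652]
[307.08006713 510.40487153]
```

View pics/e.png

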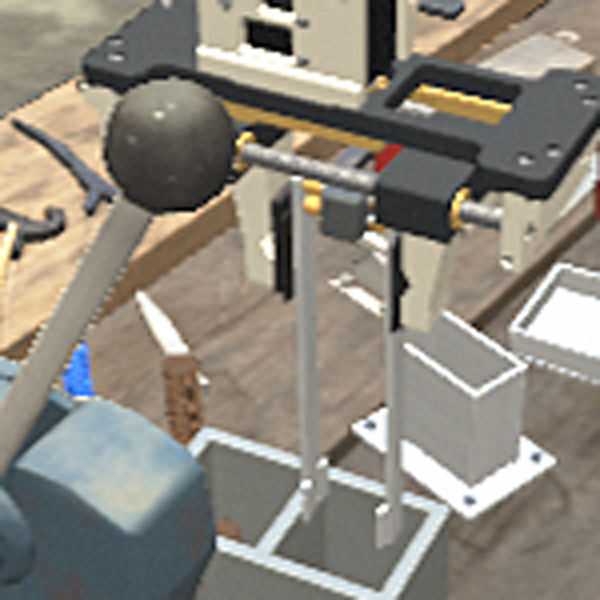

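The jaw tips, at crop px (308,515) and (385,545), are centred in the near pocket mouth, whose centre is at about (350,532). I'll descend in steps and watch the force.

```bash
python3 - <<'E'
from h import *
N=[441.5,121.7]; ok=True
F0=bot.read_state()["contact_force"]
for z in(215,195,180,167,157,150,146):
    bot.line_to([*N,z],velocity=70); s=st(z)
    if np.linalg.norm(s["contact_force"]-F0)>7: print("contact"); ok=False; break
if ok:
    bot.move_gripper(30,force=30); bot.pause(.3); st("shut")
E
```

```text
215 t11.31 tcp [441.4 121.6 214.8] F [ 0.1 -0.9 -3.6] w52.1 q [ 0.7   0.   -0.46  0.   -1.11 -0.52]
195 t11.74 tcp [441.5 121.6 194.9] F [ 0.2 -0.1 -2.8] w51.9 q [ 0.7   0.02 -0.49  0.   -1.06 -0.52]
180 t12.11 tcp [441.4 121.5 179.8] F [ 0.6  0.6 -3.1] w52.0 q [ 0.7   0.03 -0.52  0.   -1.02 -0.52]
167 t12.44 tcp [441.3 121.5 166.7] F [-1.3  0.6 -3.5] w52.1 q [ 0.7   0.05 -0.53  0.   -0.99 -0.52]
157 t12.73 tcp [441.3 121.5 156.7] F [ 0.3  0.3 -2.2] w52.4 q [ 0.7   0.06 -0.55 -0.   -0.96 -0.52]
150 t12.98 tcp [441.3 121.5 149.8] F [ 0.3 -0.7 -3.2] w52.0 q [ 0.7   0.07 -0.56 -0.   -0.95 -0.52]
146 t13.23 tcp [441.4 121.6 145.9] F [-0.4  1.5 -3.7] w51.9 q [ 0.7   0.07 -0.56 -0.   -0.94 -0.52]
shut t13.93 tcp [441.5 121.7 146.1] F [-0.8  0.9 -1.8] w39.1 q [ 0.7   0.07 -0.56  0.   -0.94 -0.52]
```

Width 39.1 mm means each leg has moved 9.4 mm, which is inside the 8–11 mm range for holding the nut. Lifting.

```bash
python3 - <<'E'
from h import *
N=[441.5,121.7]
bot.line_to([*N,165],velocity=50); st("a")
bot.line_to([*N,290],velocity=110); bot.pause(.2); st("lifted")
im=bot.camera("scene"); cv2.imwrite("pics/scene4.png",im[:,:,::-1])
crop("s",im,250,180,370,290,5,"f")
E
```

```text
a t14.46 tcp [441.5 121.8 165.2] F [-0.4 -0.2 -4. ] w39.3 q [ 0.7   0.05 -0.54 -0.   -0.98 -0.52]
lifted t15.94 tcp [441.3 121.6 289.5] F [-0.2  0.3 -3.3] w39.2 q [ 0.7  -0.05 -0.34 -0.   -1.28 -0.52]
```

View pics/f.png

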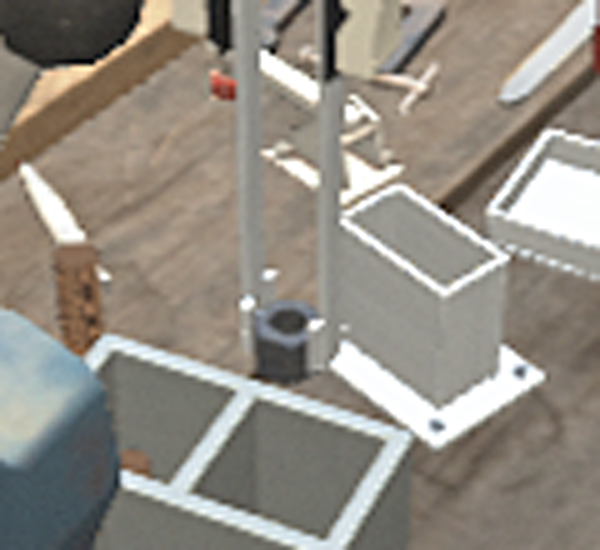

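The nut is held between the jaws, at about crop px (285,340), with both pockets and the holder clear. Next it goes to the tray.

```bash
python3 - <<'E'
from h import *
T=[471,-185]
bot.move_ptp([*T,290],Q(188)); st("over tray")
bot.line_to([*T,160],velocity=150); s0=st("160")
bot.line_to([*T,143],velocity=60); bot.pause(.1); f0=np.mean([bot.read_state()["contact_force"][2]] )
for z in(141.5,140.5,139.5,139,138.5):
    bot.line_to([*T,z],velocity=20); bot.pause(.1); s=st(z)
    if s["contact_force"][2]-s0["contact_force"][2]>5: break
bot.move_gripper(54,force=25); bot.pause(.3); st("opened")
bot.line_to([*T,165],velocity=50); st("off")
bot.line_to([*T,285],velocity=200); bot.pause(.2); st("up")
im=bot.camera("scene"); cv2.imwrite("pics/scene5.png",im[:,:,::-1])
crop("s",im,290,110,440,260,4,"g")
E
```

```text
over tray t17.17 tcp [ 471.2 -184.3  290. ] F [ 0.5 -0.8 -4.9] w39.1 q [ 0.02  0.04 -0.25 -0.   -1.28  0.12]
160 t18.18 tcp [ 471.8 -184.9  160.9] F [ 0.  -0.2 -3.3] w39.3 q [ 0.02  0.14 -0.45  0.   -0.98  0.13]
141.5 t19.07 tcp [ 471.  -185.   141.6] F [-0.1  0.1 -3.7] w38.7 q [ 0.01  0.16 -0.47  0.   -0.94  0.13]
140.5 t19.42 tcp [ 471.  -185.   140.5] F [ 0.1  0.  -3.8] w39.3 q [ 0.01  0.16 -0.48  0.   -0.94  0.13]
139.5 t19.77 tcp [ 471.  -185.   139.5] F [ 0.3 -0.6 -3.5] w39.2 q [ 0.01  0.16 -0.48  0.   -0.94  0.13]
139 t20.12 tcp [ 471.1 -185.   139.1] F [ 0.1 -0.8 -2.8] w39.1 q [ 0.01  0.16 -0.48  0.   -0.93  0.13]
138.5 t20.47 tcp [ 471.3 -185.1  139. ] F [-2.   0.4  5.3] w39.1 q [ 0.01  0.16 -0.48  0.   -0.93  0.13]
opened t21.30 tcp [ 471.  -185.   138.5] F [ 0.  -0.  -3.9] w53.9 q [ 0.01  0.16 -0.48 -0.   -0.93  0.13]
off t21.98 tcp [ 470.9 -184.9  165. ] F [-0.7  0.  -3.7] w54.2 q [ 0.01  0.13 -0.44 -0.   -1.    0.13]
up t22.93 tcp [ 470.4 -184.9  283.6] F [-0.6 -0.4 -3.5] w54.4 q [ 0.01  0.04 -0.26 -0.   -1.27  0.13]
```

View pics/g.png

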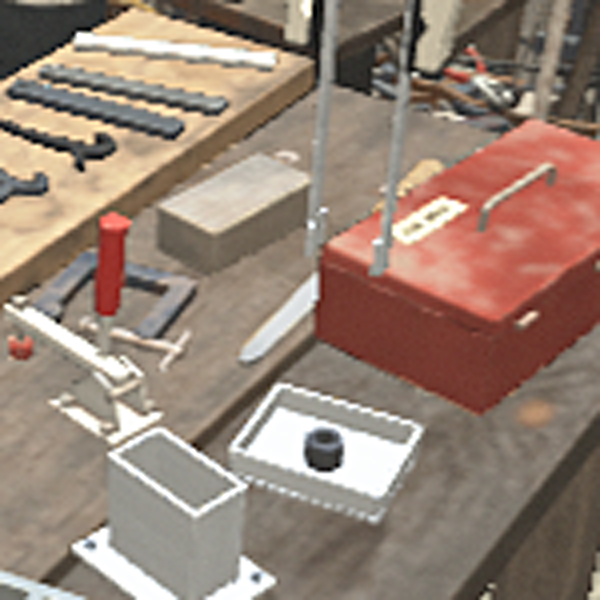

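The nut lies flat in the tray at crop px (323,450) and the jaws are open and empty. I'll check the tongs' hang numerically and return them to the holder.

```bash
python3 - <<'E'
from h import *
T=[470.4,-184.9]
for z in(152,152+90):
  print("tongs axis px in crop g",(proj("scene",[*T,z])-[290,110])*4)
H=[495.3,-46.8]
bot.move_gripper(46,force=25)
bot.move_ptp([*H,285],Q(167)); st("over")
bot.line_to([*H,218],velocity=150); bot.pause(.2); st("tips 86")
im=bot.camera("scene"); crop("s",im,290,130,390,230,6,"h")
E
```

```text
tongs axis px in crop g [343.56372989 261.07454166]
tongs axis px in crop g [358.28086359 121.9210558 ]
over t24.08 tcp [495.3 -46.3 285.1] F [ 0.5 -0.  -2.4] w45.9 q [ 0.3   0.03 -0.27  0.   -1.27 -0.53]
tips 86 t24.88 tcp [496.  -46.8 219.1] F [ 0.2  0.  -2.9] w46.3 q [ 0.3   0.07 -0.38  0.   -1.12 -0.53]
```

View pics/h.png

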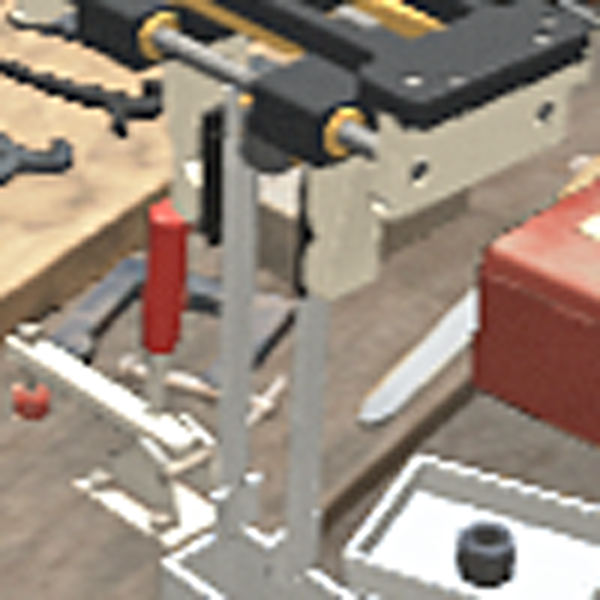

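The legs end above the sleeve mouth, near crop px (235,530) and (300,560), and the projected tongs axis agrees with the picture. I'll lower them under force watch.

```bash
python3 - <<'E'
from h import *
H=[495.3,-46.8]; hit=None
F0=bot.read_state()["contact_force"]
for z in(208,200,190,175,160,148,142,140,139,138,137,136):
    bot.line_to([*H,z],velocity=60 if z>142 else 20); s=st(z)
    if np.linalg.norm(s["contact_force"]-F0)>5:
        hit=z; print("contact at",z); break
if hit and hit<=140:
    bot.move_gripper(56); bot.pause(.1); st("eased")
    bot.move_gripper(87); bot.pause(.2); st("open")
    bot.line_to([*H,230],velocity=120); bot.line_to([*H,420],velocity=300); st("up")
    bot.move_ptp([450,150,480],Q(190)); bot.pause(.3); st("away")
    a=bot.camera("scene");b=bot.camera("top")
    for n,i in(("scene6",a),("top6",b)): cv2.imwrite(f"pics/{n}.png",i[:,:,::-1])
    w=np.hstack([cv2.resize(a[120:300,240:400],None,fx=2.5,fy=2.5),cv2.resize(b[130:310,205:410],None,fx=2.5,fy=2.5)[:450,:400]])
    cv2.imwrite("pics/i.png",w[:,:,::-1])
E
```

```text
208 t25.25 tcp [494.9 -46.8 207.4] F [ 0.   0.4 -2.9] w46.1 q [ 0.3   0.08 -0.4  -0.   -1.09 -0.53]
200 t25.53 tcp [494.9 -46.9 199.4] F [-0.6 -0.3 -3. ] w46.2 q [ 0.3   0.09 -0.41 -0.   -1.08 -0.53]
190 t25.85 tcp [494.9 -46.9 189.5] F [-0.4  0.8 -3.3] w46.3 q [ 0.3   0.09 -0.43 -0.   -1.05 -0.53]
175 t26.25 tcp [495.  -46.9 174.5] F [ 0.5  0.4 -3.1] w46.0 q [ 0.3   0.11 -0.45  0.   -1.02 -0.53]
160 t26.65 tcp [495.  -46.9 159.5] F [-0.3 -0.4 -3.7] w46.3 q [ 0.3   0.12 -0.47  0.   -0.98 -0.53]
148 t27.00 tcp [495.  -46.9 147.5] F [ 0.2  0.2 -3.2] w45.9 q [ 0.3   0.14 -0.48 -0.   -0.95 -0.53]
142 t27.45 tcp [495.3 -46.8 141.9] F [ 0.1  0.5 -3.5] w45.9 q [ 0.3   0.14 -0.49  0.   -0.94 -0.53]
140 t27.70 tcp [495.2 -46.8 139.9] F [-0.6  0.4 -4.3] w46.3 q [ 0.3   0.14 -0.49 -0.   -0.93 -0.53]
139 t27.95 tcp [495.2 -46.8 139. ] F [ 0.2  0.4 -3.7] w46.0 q [ 0.3   0.15 -0.49  0.   -0.93 -0.53]
138 t28.20 tcp [495.5 -46.8 138.2] F [ 0.5 -0.2 -3.3] w46.2 q [ 0.3   0.15 -0.5   0.   -0.93 -0.53]
137 t28.45 tcp [496.  -46.8 137.9] F [-1.3  0.3  5.3] w46.3 q [ 0.3   0.15 -0.5   0.   -0.93 -0.53]
contact at 137
eased t29.01 tcp [495.4 -46.8 137.6] F [-1.9  0.7  5.1] w55.7 q [ 0.3   0.15 -0.5   0.   -0.93 -0.53]
open t29.95 tcp [495.3 -46.8 137. ] F [-0.3 -0.  -0.6] w87.3 q [ 0.3   0.15 -0.5  -0.   -0.93 -0.53]
up t31.66 tcp [495.  -46.7 419.1] F [ 0.8  0.1 -1.2] w86.7 q [ 0.3  -0.01 -0.01 -0.   -1.57 -0.53]
away t32.81 tcp [450.2 149.2 479.7] F [-0.3  0.4 -0.5] w86.8 q [ 0.74 -0.04  0.08 -0.   -1.7  -0.56]
```

View pics/i.png

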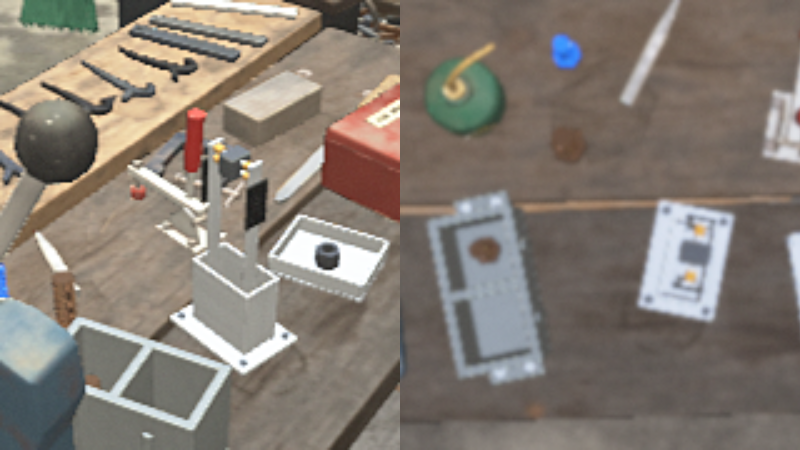

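All checks agree: the nut is in the tray, the near pocket is empty, the bolt still stands in the far pocket, the tongs stand upright in the holder, and the oil can hasn't moved. The gripper is clear of everything, so I'm handing the job in.

```bash
python3 -c "
from h import *
st(); bot.close_job()"
```

```text
t32.91 tcp [450.2 149.4 479.9] F [-0.7  1.2  0.5] w87.5 q [ 0.74 -0.04  0.08 -0.   -1.7  -0.56]
the job is handed in; nothing more can be done
```

The job is done and handed in at t = 32.9 s, under the 56 s limit. I took the tongs from the holder and shut them on the nut in the near pocket; the legs moved in about 9.4 mm, within the 8–11 mm expected for holding it. I lowered the nut into the tray until I felt contact, opened the jaws, and stood the tongs back on the holder floor, again down to contact.

The final pictures show:
- **Nut:** it lies flat in the tray.
- **Casting:** the near pocket is empty and the bolt is still in the far pocket.
- **Tongs:** they stand upright in the holder.
- **Oil can:** it has not moved.
- **Arm:** it is raised clear of everything, and the highest force I read was about 6 N, at contact.

No check failed. One early measurement, the scene-camera estimate of the holder plate centre, was about 15 mm off because I used only three of the plate's corners. I ignored it, since the other measurements agreed to about 2–3 mm.

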